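Find the full bottle by its weight and weigh it on the beam balance

TASK

Two of the three look-alike dropper bottles in the sloping rack are nearly used up and one is still full, which can only be felt by lifting them. Stand the full one upright on the pan of the beam balance, set it down gently, and slide the rider along the beam until the beam floats level with its pointer at the zero line, ready to be read; leave the two others in the rack, the beam free, and everything else on the bench as it is.

Things in the scene. Friction and masses are not known exactly. Their poses are not given: they have to be found in the camera images.
- bottle_a: One of three white dropper bottles that look alike: round body 37 mm across and 63 mm high, dropper cone above it (22 mm across at its foot), 93 mm over all, cap on. Origin: centre of its underside; z runs up its axis. It stands in one of the rack's wells, leaning with the well. Which one is full cannot be seen and changes each time.
- bottle_b: One of three white dropper bottles that look alike: round body 37 mm across and 63 mm high, dropper cone above it (22 mm across at its foot), 93 mm over all, cap on. Origin: centre of its underside; z runs up its axis. It stands in one of the rack's wells, leaning with the well. Which one is full cannot be seen and changes each time.
- bottle_c: One of three white dropper bottles that look alike: round body 37 mm across and 63 mm high, dropper cone above it (22 mm across at its foot), 93 mm over all, cap on. Origin: centre of its underside; z runs up its axis. It stands in one of the rack's wells, leaning with the well. Which one is full cannot be seen and changes each time.
- bottle_rack: Sloping rack, fixed: grey block 54 x 214 x 34 mm on steel legs, three round wells 40.5 mm across, 26 mm deep, at y = -70, 0, +70 mm. Origin: on the bench; x to the back, y along the row, z up. The wells lean 0.61 rad (35 deg) forward: their axis, going up, is (-0.573, 0, 0.820) here; bottles up to 0.08 more, by their play. A bottle's origin is at x -5, z 27 mm, the well mouths at x -19, z 49 mm.
- balance: Beam balance, fixed: grey base 126 x 392 x 24 mm, a beam along its y axis with the pan at the +y end and the pointer at the -y end. Origin: on the bench below the fulcrum, which is 85 mm up; x to the back, z up. The base reaches from y = +144 to -248 mm. A post at the -y end (118 mm high, y -245 to -236 mm) bears the zero line, 85 mm up, with a finer line 5.5 mm above and below it.
- pan: The round steel pan of the balance, 110 mm across with a rim 3.5 mm high. It always stays horizontal and goes up and down by about 8.5 mm as the beam tips. Origin: its pivot at the end of the beam, 85 mm from the fulcrum.
- pan_top (a point): Middle of the pan's upper face, 26.5 mm above the pan's pivot (111.5 mm above the bench when the beam is level). Where on the pan a thing stands does not change the weighing.
- beam (a joint): Tip of the beam in rad: 0 level, positive with the pan up and the pointer down; stops at about -0.10 and +0.10. Frictionless and damped, at rest in about 1 s. Near balance the tip is in proportion: the rider 1 mm too far out tips it by about +0.009 rad, 1 mm too far in by about -0.009 rad; from about 11 mm off it lies on a stop.
- rider (a joint): Place of the rider on the beam in m: 0 at the scale's zero (25 mm from the fulcrum), growing towards the pointer up to 0.16; a tick every 10 mm. The empty pan balances at 0, a load of m kg at about 0.77 x m (the rider weighs 110 g, the pan arm is 85 mm). Friction of about 0.4 N keeps it where it is left.
- rider_grip (a point): Grip point of the rider, a steel saddle on the beam (28 mm in the balance's x, 22 mm along the beam) with an upright fin on top, 16 mm thick in x, 10 mm along the beam, rising 33 mm above the saddle. The point is on the fin's middle line, 23 mm above the saddle, 9.5 mm below the fin's top, 40 mm above the beam's middle.
- pointer (a point): Tip of the pointer at the -y end of the beam, 235.5 mm from the fulcrum; 85 mm above the bench when the beam is level.
- beaker: Small clear beaker, 52 mm across, 69 mm high, a bystander not to be bumped. Origin: centre of its underside.
- immersion_oil: Small brown bottle, 29 mm across, 61 mm high, a loose bystander not to be moved. Origin: centre of its underside.
- specimen_cup: White specimen cup with a lid, 62 mm across, 68 mm high, a bystander not to be bumped. Origin: centre of its underside.

How it is judged (in metres and radians):
At the end, for the whole second after the job is handed in: The full bottle stands upright and still on the pan (middle within 38 mm of the pan's), the two others stand in wells of the rack, and the beam rests freely within 0.024 rad of level (pointer inside the fine lines), the rider past 85 mm, where only the full bottle balances (((horizontal distance between bottle_a and pan_top below 0.038 m and z of bottle_a in the frame of pan_top between -0.004 and 0.006 m and angle between bottle_a's own z axis and vertical below 0.08 rad and linear speed of each of bottle_a, bottle_b, bottle_c below 0.02 m/s and x of bottle_b in the frame of bottle_rack between -0.016 and 0.006 m and y of bottle_b in the frame of bottle_rack between -0.08 and 0.08 m and z of bottle_b in the frame of bottle_rack between 0.018 and 0.036 m and angle between bottle_b's own z axis and vertical between 0.5 and 0.8 rad and x of bottle_c in the frame of bottle_rack between -0.016 and 0.006 m and y of bottle_c in the frame of bottle_rack between -0.08 and 0.08 m and z of bottle_c in the frame of bottle_rack between 0.018 and 0.036 m and angle between bottle_c's own z axis and vertical between 0.5 and 0.8 rad) or (horizontal distance between bottle_b and pan_top below 0.038 m and z of bottle_b in the frame of pan_top between -0.004 and 0.006 m and angle between bottle_b's own z axis and vertical below 0.08 rad and linear speed of each of bottle_b, bottle_a, bottle_c below 0.02 m/s and x of bottle_a in the frame of bottle_rack between -0.016 and 0.006 m and y of bottle_a in the frame of bottle_rack between -0.08 and 0.08 m and z of bottle_a in the frame of bottle_rack between 0.018 and 0.036 m and angle between bottle_a's own z axis and vertical between 0.5 and 0.8 rad and x of bottle_c in the frame of bottle_rack between -0.016 and 0.006 m and y of bottle_c in the frame of bottle_rack between -0.08 and 0.08 m and z of bottle_c in the frame of bottle_rack between 0.018 and 0.036 m and angle between bottle_c's own z axis and vertical between 0.5 and 0.8 rad) or (horizontal distance between bottle_c and pan_top below 0.038 m and z of bottle_c in the frame of pan_top between -0.004 and 0.006 m and angle between bottle_c's own z axis and vertical below 0.08 rad and linear speed of each of bottle_c, bottle_a, bottle_b below 0.02 m/s and x of bottle_a in the frame of bottle_rack between -0.016 and 0.006 m and y of bottle_a in the frame of bottle_rack between -0.08 and 0.08 m and z of bottle_a in the frame of bottle_rack between 0.018 and 0.036 m and angle between bottle_a's own z axis and vertical between 0.5 and 0.8 rad and x of bottle_b in the frame of bottle_rack between -0.016 and 0.006 m and y of bottle_b in the frame of bottle_rack between -0.08 and 0.08 m and z of bottle_b in the frame of bottle_rack between 0.018 and 0.036 m and angle between bottle_b's own z axis and vertical between 0.5 and 0.8 rad)) and value of joint rider above 0.085 m and value of joint beam between -0.024 and 0.024 rad and velocity of joint beam between -0.03 and 0.03 rad/s); the robot touches nothing.
It fails at once if the small brown bottle is moved by more than 3 cm (distance of immersion_oil from where it was at the start of the episode above 0.03 m).
It fails at once if the beaker or the specimen cup is bumped (over 8 N) (contact force between any of beaker, specimen_cup and anything else above 8 N).
It fails at once if a bottle is tipped over (more than 60 degrees from upright) (angle between any of bottle_a, bottle_b, bottle_c's own z axis and vertical above 1.05 rad).
It fails at once if the pan is struck or pressed with more than 40 N (contact force between pan and anything else above 40 N).
It also fails if it takes over 72 s, if anything falls off the work surface, if the arm or the gripper's body presses on something with over 40 N, if the wrist force passes 120 N, or if a joint passes its speed limit or range.

ROBOT

A 6-joint arm with a two-finger parallel gripper is mounted at the origin on a cart in front of the work surface, level with it; the furniture and walls round the work are solid. World frame = base frame: x ahead of the robot, y to its left, z up, the work surface at z = 0. Lengths are in mm, angles in rad, forces in N, time in s.
With the tool pointing down it reaches from about 275 to 1000 mm from the base axis. Payload 8.4 kg.
Tool frame: the origin (TCP) lies midway between the tips of the shut fingers; the grasp point (between the pads) lies 19 mm behind it; z points along the fingers, y is the line along which they close (so a half turn about z gives the same grasp; the last joint's range is limited). The gripper opens to 85 mm and grips with 20 to 120 N. Pads are 22 mm wide; open, the fingers measure 114 mm over their backs; the gripper's body (76 mm by 85 mm) begins 54 mm behind the grasp point. The pads swing forward as they close: fully open they stand 13 mm farther back than shut.
Start: joints at [1.162, 0.353, 1.633, -0, 1.155, -0.002], TCP at [247.294, 573.998, 231.281] pointing down, gripper open.
Joint ranges: [-2.63, 2.63], [-0.92, 2.1], [0.06, 2.66], [-1.3, 4.44], [0, 2.69], [-3.02, 3.02]. Speed limits (rad/s): [2.22, 2.22, 2.79, 3.14, 3.14, 3.14].

INTERFACE

Orientations are given as [roll, pitch, yaw] about the fixed x, y, z axes, in that order (R = Rz(yaw) Ry(pitch) Rx(roll)).
In Python, from rig import telemetry, optics, r gives the robot as it stands.
- The arm moves only by the tool play_rows, never from a script. Its arguments are lists of equal length, an entry for each row: "dp": the shift along the tool's x, y, z in units of 40 mm (1.0 is 40 mm), a list of three; "rot": the turn, a rotation vector about the tool's x, y, z in units of 6 degrees (1.0 is 6 degrees), a list of three. In form: {"dp": [[tx, ty, tz], ...], "rot": [[ax, ay, az], ...]}. A call has 1 to 5 rows; each row is the pose to reach, as a shift and turn from the pose commanded when the call began, along the tool's axes at that moment; what a row does not reach only later rows make up. A row lasts 1/12 s, in which the tool goes at most 41.7 mm and 7.16 degrees, less where a joint would pass 70% of its speed; a pose out of reach is approached as far as the arm can. A call with a gripper value outside its range is refused whole. "fingers" is the opening, from 0 (shut) to 1 (fully open), set as the call begins (left out, the last holds). The fingers move at their own pace and stop on an object; "grip_force" is the grip in N (left out, the last holds). Time passes only in rows, so rows that repeat a pose let the fingers close. It gives the time, the measured TCP pose, the force, the opening and the grip force at its end, in the units of the state.
- telemetry.sense(): the state, without advancing time (a new reading comes with each control period).
- optics.grab_frame(name): name is "side" or "top"; returns a dict with "color" (480x640x3 uint8, red, green, blue), "mtx" (3x3 intrinsics, pixels), "D" ([k1, k2, p1, p2, k3] as OpenCV has them; the pictures are not rectified), "R" (3x3) and "t" (3): a world point X has camera coordinates R X + t. Camera axes: x right, y down, z forward; pixel columns grow to the right and rows downward; lengths in mm; the calibration is good to about 2 mm. A picture is of the moment at which its call begins. There is no depth.
- r.sign_off(): hands the job in; it is judged then, once.
The state is a dict: "clock": time; "qpos": joint angles; "qvel": joint speeds; "joint_efforts": joint torques, N m; "eef_pos": TCP position; "tcp_rot": TCP orientation; "contact_force": force on the tool from outside, world axes, zero at the start; "wrist_torque": the same for the moment, N m; "opening": opening from 0.0 (shut) to 1.0 (fully open); "grasp_force": force on a finger pad.
Only numpy, scipy, OpenCV 4.12 (cv2) and the standard library are available. Lean on these libraries where they do the work, as an engineer would, in place of code of your own. Each camera call takes 0.05 s, during which the arm holds its last target. There are 200 camera calls.

## Working session

There is one attempt and no reset: what is moved stays moved. The work goes in short steps, Python scripts to look and compute and a tool call to move; the robot and the scene stay as the last step left them, time stands still between calls to the robot, and variables do not carry over. Pictures are saved under pics/ and viewed, at most 10 in all, crops included, and the job is handed in when it is done.

Besides the shell and the picture viewer there is one more tool, called as name(argument=value, ...) on one line, values as JSON. play_rows: Moves the arm, as the interface text tells. Its arguments: {"type":"object","properties":{"dp":{"type":"array"},"rot":{"type":"array"},"fingers":{"type":"number"},"grip_force":{"type":"number"}},"required":["dp","rot"]}

```bash
mkdir -p pics; ls
python3 - <<'E'
from rig import telemetry, optics, r
import cv2, numpy as np
for n in ("side","top"):
    f=optics.grab_frame(n); cv2.imwrite(f"pics/{n}0.png",f["color"][:,:,::-1])
    np.savez(n+"_cal.npz",**{k:f[k] for k in("mtx","D","R","t")})
    print(n,np.round(f["mtx"],1).tolist(),np.round(f["D"],3),np.round(f["R"],3).tolist(),np.round(-np.array(f["R"]).T@f["t"]))
print(telemetry.sense())
E
```

```text
pics
side [[472.3, 0.0, 320.2], [0.0, 472.3, 243.9], [0.0, 0.0, 1.0]] [-0.02  0.    0.    0.    0.  ] [[0.938, -0.347, -0.008], [-0.193, -0.503, -0.842], [0.289, 0.791, -0.539]] [ 220. -897.  702.]
top [[535.1, 0.0, 317.3], [0.0, 535.1, 243.2], [0.0, 0.0, 1.0]] [0.001 0.    0.    0.    0.   ] [[0.016, -1.0, 0.012], [-0.984, -0.018, -0.175], [0.175, -0.009, -0.984]] [ 325.   -2. 1447.]
{'clock': 0.1, 'qpos': array([ 1.16159820e+00,  3.53601139e-01,  1.63405844e+00,  6.57625782e-06,
        1.15523494e+00, -2.37997927e-03]), 'qvel': array([-3.68374450e-04, -4.42813824e-04, -1.22036957e-03,  1.26253784e-03,
       -4.94645130e-05,  9.51288004e-05]), 'joint_efforts': array([-1.83921351e-03, -6.06364346e+01, -3.42820036e+01, -3.88946125e-05,
        3.91176436e-03,  1.54770925e-05]), 'eef_pos': array([247.11726504, 573.59236753, 230.62343953]), 'tcp_rot': array([-3.14029080e+00, -9.11149130e-06,  2.73477184e+00]), 'contact_force': array([-0.14714983, -0.29259845,  0.37118882]), 'wrist_torque': array([-0.02071379, -0.02156713,  0.04205829]), 'grasp_force': 0.0, 'opening': 0.9964961868723474}
```

View pics/side0.png

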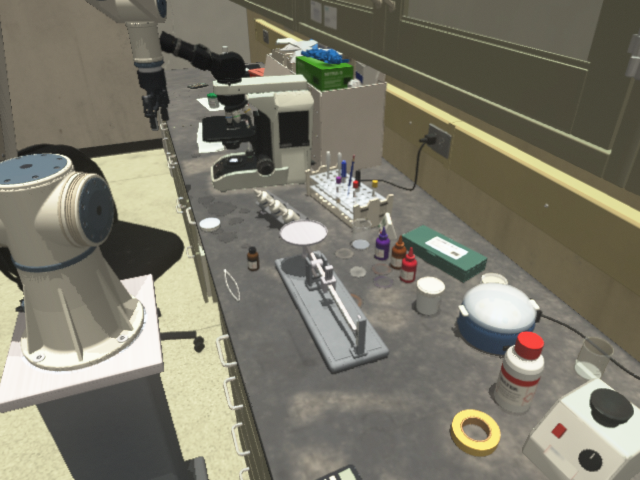

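View pics/top0.png

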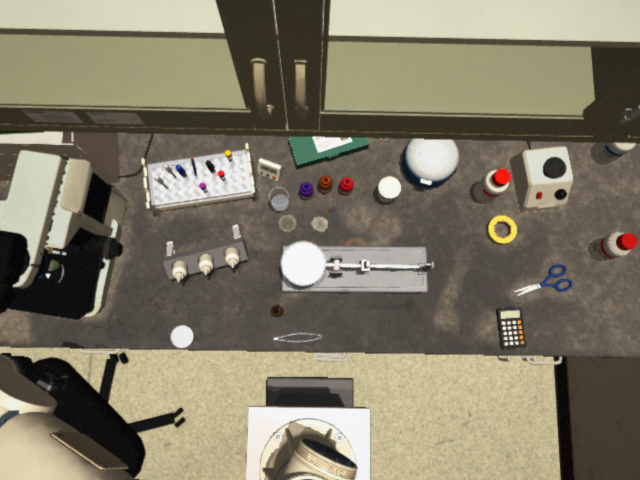

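```bash
cat > h.py <<'E'
import cv2, numpy as np
def crop(img,x0,y0,w,h,s): return cv2.resize(img[y0:y0+h,x0:x0+w],None,fx=s,fy=s,interpolation=cv2.INTER_CUBIC)
def cal(n): return np.load(f"{n}_cal.npz")
def ray(n,uv):
    c=cal(n); p=cv2.undistortPoints(np.array([[uv]],float),c["mtx"],c["D"])[0,0]
    return -c["R"].T@c["t"], c["R"].T@np.array([p[0],p[1],1])
def atz(n,uv,z):
    o,d=ray(n,uv); return o+d*(z-o[2])/d[2]
def tri(ua,ub):  # side, top
    o1,d1=ray("side",ua);o2,d2=ray("top",ub); d1/=np.linalg.norm(d1);d2/=np.linalg.norm(d2)
    s=np.linalg.lstsq(np.c_[d1,-d2],o2-o1,rcond=None)[0]; a=o1+s[0]*d1;b=o2+s[1]*d2
    return (a+b)/2, np.linalg.norm(a-b)
def proj(n,X):
    c=cal(n); return cv2.projectPoints(np.array(X,float).reshape(-1,3),cv2.Rodrigues(c["R"])[0],c["t"],c["mtx"],c["D"])[0][:,0]
E
python3 - <<'E'
from h import *
t=cv2.imread("pics/top0.png"); s=cv2.imread("pics/side0.png")
o=np.zeros((600,800,3),np.uint8); o[:350,:550]=crop(t,150,220,110,70,5); o[350:,:]=crop(t,278,242,160,50,5)
cv2.imwrite("pics/c1.png",o)
o=np.zeros((600,800,3),np.uint8); o[:350,:400]=crop(s,245,180,80,70,5); o[:600,400:800]=crop(s,270,215,100,150,4)
o[350:600,:300]=crop(s,325,310,60,50,5)
cv2.imwrite("pics/c2.png",o)
E
```

```text
(no output)
```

View pics/c1.png

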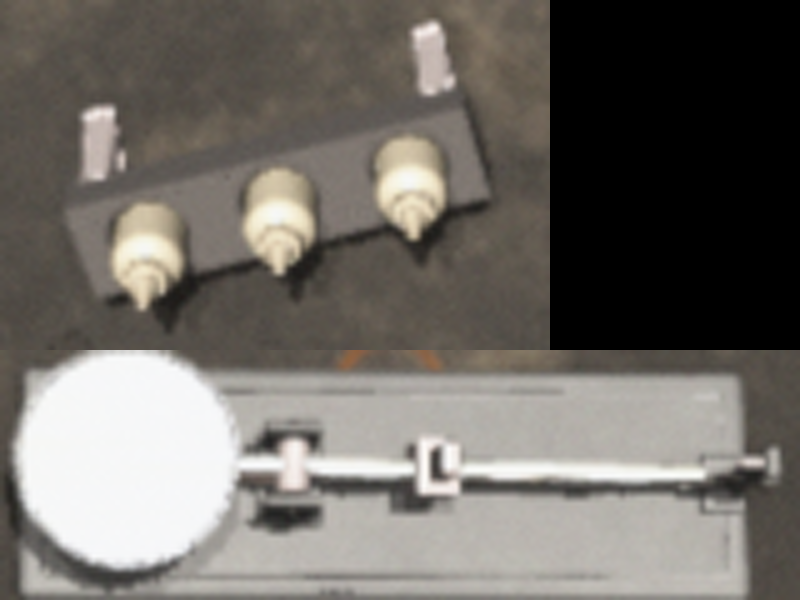

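View pics/c2.png

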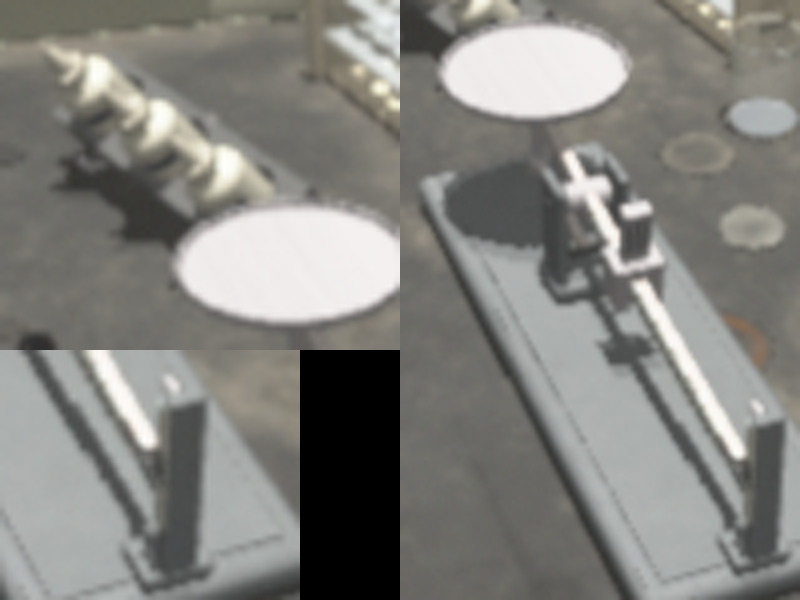

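```bash
cat >> h.py <<'E'
def T2(p,X):
    c,s=np.cos(p[2]),np.sin(p[2]); X=np.asarray(X,float).reshape(-1,3)
    return np.c_[p[0]+c*X[:,0]-s*X[:,1], p[1]+s*X[:,0]+c*X[:,1], X[:,2]]
def fit(obs,p0):
    from scipy.optimize import least_squares
    f=lambda p: np.concatenate([(proj(n,T2(p,X))[0]-uv) for n,X,uv in obs])
    s=least_squares(f,p0,x_scale=[10,10,.1]); return s.x,f(s.x).reshape(-1,2)
E
python3 - <<'E'
from h import *
tip=lambda y:[-58,y,103]
obs=[("top",tip(70),(179.2,281)),("top",tip(0),(205.8,274.4)),("top",tip(-70),(233,267.6)),("side",tip(70),(253.5,189.3))]
p,e=fit(obs,[420,290,.25]); print("rack",p,np.round(e,1).tolist())
u=np.array([-.573,0,.82]);v=np.array([.82,0,.573]);m=np.array([-19,0,49])
for sx in(-27,27):
    for y in(-107,107): print("corner",sx,y,np.round(proj("top",T2(p,m+v*sx+[0,y,0]))*1,1))
b=[("top",[63,144,24],(282.4,246)),("top",[63,-248,24],(426.4,247)),("top",[-63,-248,24],(427.6,291.4)),("top",[-63,144,24],(282.4,291.4)),("top",[0,85,120],(303.4,264.2))]
q,e=fit(b,[390,-50,0]); print("bal",q,np.round(e,1).tolist())
print("post side pred",proj("side",T2(q,[[0,-245,118],[0,-236,118],[0,85,120],[-63,144,24],[-63,-248,24]])).round(1).tolist())
for R in (.03,.04,.05,.06):
    print(R,[proj(n,T2(q,[0,-25-R*1000,134.5-.1*(25+R*1000)])).round(1).tolist() for n in("top","side")])
np.savez("poses.npz",rack=p,bal=q)
E
```

```text
rack [5.36629510e+02 2.78874666e+02 2.61948374e-01] [[-0.3, -0.1], [0.4, -0.2], [0.4, -0.0], [-0.5, -1.1]]
corner -27 -107 [[249.3 261.5]]
corner -27 107 [[170.2 280.9]]
corner 27 -107 [[244.2 243.6]]
corner 27 107 [[163.7 263.2]]
bal [ 5.10296586e+02 -6.52470853e+01  1.52218928e-02] [[-0.4, -0.5], [0.6, -1.1], [1.0, 1.1], [-1.0, 0.8], [-0.1, -0.4]]
post side pred [[362.1, 320.0], [360.0, 316.9], [302.3, 232.3], [272.3, 258.3], [330.7, 366.7]]
0.03 [[[359.5, 263.4]], [[323.9, 260.3]]]
0.04 [[[363.5, 263.5]], [[325.7, 263.2]]]
0.05 [[[367.4, 263.6]], [[327.4, 266.1]]]
0.06 [[[371.4, 263.6]], [[329.2, 269.1]]]
```

```bash
cat >> h.py <<'E'
from scipy.spatial.transform import Rotation as Ro
P=np.load("poses.npz")
def plan(*targets):
    """targets: (pos, R) world; prints tool-frame dp (units 40mm) and rot (units 6deg) from measured pose, chained"""
    from rig import telemetry
    s=telemetry.sense(); p=np.array(s["eef_pos"]); R=Ro.from_euler("xyz",s["tcp_rot"])
    print("t",round(s["clock"],2),"pos",p.round(1),"rpy",np.round(s["tcp_rot"],3),"F",np.round(s["contact_force"],2),"op",round(s["opening"],3),"q",np.round(s["qpos"],2))
    for q,Q in targets:
        Q=R if Q is None else Q; q=np.asarray(q,float)
        print("dp",np.round(R.inv().apply(q-p)/40,3).tolist(),"rot",np.round(np.degrees((R.inv()*Q).as_rotvec())/6,3).tolist(),"->",q.round(1))
        p,R=q,Q
def rackpose(y,s,tilt=.64,dx=0,dy=0,p=None):
    p=P["rack"] if p is None else p; yaw=p[2]
    u=np.array([-np.sin(tilt),0,np.cos(tilt)]); pos=T2(p,np.array([-5+dx,y+dy,27])+u*s)[0]
    z=Ro.from_euler("z",yaw).apply(-u); yy=np.array([-np.sin(yaw),np.cos(yaw),0])
    return pos, Ro.from_matrix(np.c_[np.cross(yy,z),yy,z])
E
python3 - <<'E'
from h import *
a=rackpose(70,115); plan(a); plan((a[0]+[-30,0,60],a[1]))
E
```

```text
t 0.1 pos [247.1 573.6 230.6] rpy [-3.14  -0.     2.735] F [-0.15 -0.29  0.37] op 0.996 q [ 1.16  0.35  1.63  0.    1.16 -0.  ]
dp [-7.032, -3.668, 2.789] rot [-2.054, -5.883, -6.16] -> [447.3 327.4 119.2]
t 0.1 pos [247.1 573.6 230.6] rpy [-3.14  -0.     2.735] F [-0.15 -0.29  0.37] op 0.996 q [ 1.16  0.35  1.63  0.    1.16 -0.  ]
dp [-6.344, -3.967, 1.29] rot [-2.054, -5.883, -6.16] -> [417.3 327.4 179.2]
```

play_rows(dp=[[-6.34,-3.97,1.29],[-6.34,-3.97,1.29],[-6.34,-3.97,1.29],[-6.34,-3.97,1.29],[-6.34,-3.97,1.29]], rot=[[-2.05,-5.88,-6.16],[-2.05,-5.88,-6.16],[-2.05,-5.88,-6.16],[-2.05,-5.88,-6.16],[-2.05,-5.88,-6.16]], fingers=0.65)

```text
clock: 0.52
eef_pos: [364.2, 404.2, 195.8]
tcp_rot: [3.089, 0.441, -3.107]
contact_force: [1.8, -0.0, 0.2]
opening: 0.652
grasp_force: 0.0
```

Run:
```python
from h import *
a=rackpose(70,115); plan((a[0]+[-30,0,60],a[1])); plan(a)
```

```text
t 0.52 pos [364.2 404.2 195.8] rpy [ 3.089  0.441 -3.107] F [ 1.85 -0.05  0.17] op 0.652 q [ 1.05  0.15  2.08 -0.55  0.69 -0.18]
dp [-0.963, -2.01, 0.81] rot [-0.623, -1.84, -1.911] -> [417.3 327.4 179.2]
t 0.52 pos [364.2 404.2 195.8] rpy [ 3.089  0.441 -3.107] F [ 1.85 -0.05  0.17] op 0.652 q [ 1.05  0.15  2.08 -0.55  0.69 -0.18]
dp [-1.0, -2.124, 2.482] rot [-0.623, -1.84, -1.911] -> [447.3 327.4 119.2]
```

play_rows(dp=[[-0.48,-1,0.4],[-0.96,-2.01,0.81],[-0.98,-2.06,1.6],[-1,-2.12,2.3],[-1,-2.12,2.48]], rot=[[-0.3,-0.92,-0.96],[-0.62,-1.84,-1.91],[-0.62,-1.84,-1.91],[-0.62,-1.84,-1.91],[-0.62,-1.84,-1.91]])

```text
clock: 0.93
eef_pos: [445.3, 327.8, 127.7]
tcp_rot: [-3.141, 0.609, -2.897]
contact_force: [0.2, -0.4, -0.2]
opening: 0.654
grasp_force: 0.0
```

Run:
```python
from h import *
from rig import optics
a=rackpose(70,115); plan(a,rackpose(70,33))
s=optics.grab_frame("side")["color"][:,:,::-1];t=optics.grab_frame("top")["color"][:,:,::-1]
print("tcp",proj("side",a[0]),proj("top",a[0]))
o=np.zeros((600,800,3),np.uint8); o[:420,:400]=crop(s,220,130,100,105,4); o[:400,400:800]=crop(t,150,210,100,100,4)
cv2.imwrite("pics/g1.png",o)
```

```text
t 0.93 pos [445.3 327.8 127.7] rpy [-3.141  0.609 -2.897] F [ 0.18 -0.39 -0.25] op 0.654 q [ 0.83  0.25  2.27 -1.3   0.33  0.21]
dp [0.083, -0.022, 0.201] rot [-0.097, -0.294, -0.132] -> [447.3 327.4 119.2]
dp [-0.0, 0.0, 2.05] rot [0.0, 0.0, 0.0] -> [494.6 340.1  53.5]
tcp [[247.65266011 184.51817373]] [[178.55595956 286.36984582]]
```

View pics/g1.png

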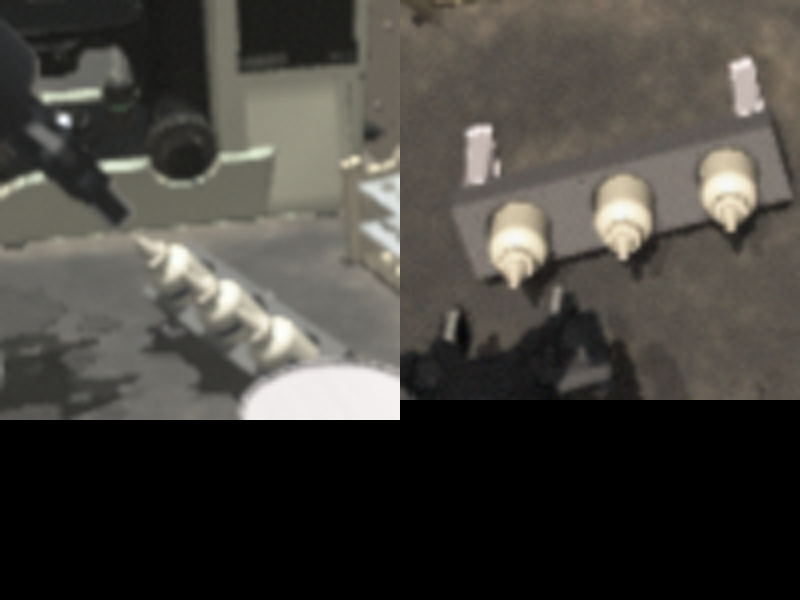

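```bash
cat >> h.py <<'E'
def grasp(y,back=0,lift=0,tilt=.40,bt=.63,s=50,dx=0,dy=0,ov=20):
    """tool tilt 'tilt', grasp point at s on the bottle's axis (lean bt), back: retreat along tool z, lift: along bottle axis"""
    q,Q=rackpose(y,s+lift,bt,dx,dy); q2,Q2=rackpose(y,0,tilt)
    return q+(ov-back)*Q2.as_matrix()[:,2], Q2
E
python3 - <<'E'
from h import *
plan(grasp(70,75),grasp(70,0))
E
```

```text
t 1.03 pos [447.2 329.5 129.2] rpy [-3.136  0.613 -2.888] F [ 0.28 -0.38  0.61] op 0.652 q [ 0.83  0.25  2.27 -1.29  0.34  0.2 ]
dp [-0.195, -0.045, 0.479] rot [-0.096, 2.029, -0.077] -> [464.5 332.  118.1]
dp [-0.0, -0.0, 1.875] rot [0.0, 0.0, 0.0] -> [492.7 339.6  49. ]
```

play_rows(dp=[[-0.3,0,0.1],[-0.3,-0.03,0.2],[-0.2,-0.045,0.4],[-0.2,-0.045,0.48],[-0.2,-0.045,0.48]], rot=[[-0.05,1,-0.04],[-0.1,2.03,-0.08],[-0.1,2.03,-0.08],[-0.1,2.03,-0.08],[-0.1,2.03,-0.08]])

```text
clock: 1.45
eef_pos: [464.1, 334.3, 121.4]
tcp_rot: [3.141, 0.405, -2.875]
contact_force: [-0.8, -1.8, -1.4]
opening: 0.651
grasp_force: 0.0
```

Run:
```python
from h import *
plan(grasp(70,75),grasp(70,0))
```

```text
t 1.45 pos [464.1 334.3 121.4] rpy [ 3.141  0.405 -2.875] F [-0.77 -1.83 -1.36] op 0.651 q [ 0.73  0.28  2.12 -0.45  0.41 -0.73]
dp [0.036, -0.057, 0.074] rot [0.026, 0.049, 0.044] -> [464.5 332.  118.1]
dp [-0.0, -0.0, 1.875] rot [0.0, 0.0, 0.0] -> [492.7 339.6  49. ]
```

play_rows(dp=[[0.04,-0.06,0.5],[0.04,-0.06,1.0],[0.04,-0.06,1.5],[0.04,-0.06,1.95],[0.04,-0.06,1.95]], rot=[[0.03,0.05,0.04],[0.03,0.05,0.04],[0.03,0.05,0.04],[0.03,0.05,0.04],[0.03,0.05,0.04]])

```text
clock: 1.87
eef_pos: [493.1, 338.6, 46.4]
tcp_rot: [-3.138, 0.399, -2.88]
contact_force: [-0.2, -0.7, -0.1]
opening: 0.645
grasp_force: 0.0
```

Run:
```python
from h import *
from rig import optics
plan(grasp(70,0))
s=optics.grab_frame("side")["color"][:,:,::-1];t=optics.grab_frame("top")["color"][:,:,::-1]
o=np.zeros((400,800,3),np.uint8); o[:400,:400]=crop(s,230,160,80,80,5); o[:400,400:800]=crop(t,150,220,80,80,5)
cv2.imwrite("pics/g2.png",o)
```

```text
t 1.87 pos [493.1 338.6  46.4] rpy [-3.138  0.399 -2.88 ] F [-0.2  -0.71 -0.1 ] op 0.645 q [ 0.69  0.45  2.1  -0.64  0.28 -0.55]
dp [-0.022, 0.025, -0.06] rot [-0.031, -0.006, -0.0] -> [492.7 339.6  49. ]
```

View pics/g2.png

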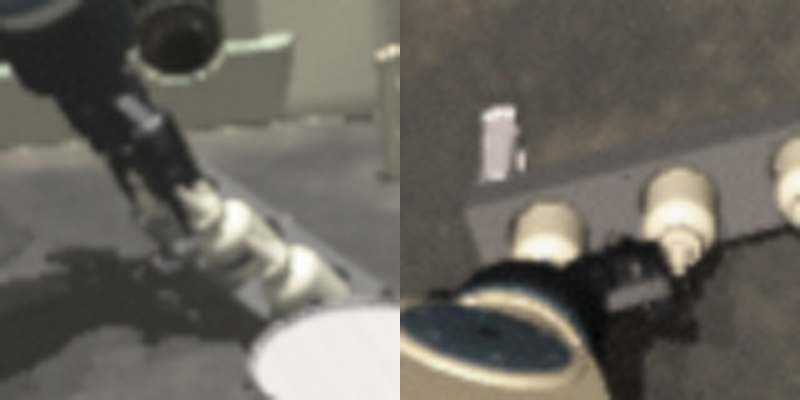

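play_rows(dp=[[0,0.02,-0.05],[0,0.02,-0.05],[0,0.02,-0.05],[0,0.02,-0.05],[0,0.02,-0.05]], rot=[[0,0,0],[0,0,0],[0,0,0],[0,0,0],[0,0,0]], fingers=0.3, grip_force=25)

```text
clock: 2.38
eef_pos: [492.6, 340.2, 51.7]
tcp_rot: [3.141, 0.404, -2.882]
contact_force: [-6.7, 2.5, 9.1]
opening: 0.411
grasp_force: 25.4
```

Run:
```python
from h import *
from rig import telemetry
s=telemetry.sense();q=s["eef_pos"]
a,b=grasp(70,0)[0],grasp(70,0,40)[0]
print(s["grasp_force"]);plan((q+b-a,None))
```

```text
25.433459543389745
t 2.38 pos [492.6 340.2  51.7] rpy [ 3.141  0.404 -2.882] F [-6.73  2.48  9.14] op 0.411 q [ 0.7   0.44  2.1  -0.63  0.28 -0.55]
dp [0.224, -0.001, -0.974] rot [0.0, 0.0, 0.0] -> [469.8 334.1  84. ]
```

play_rows(dp=[[0.04,0,-0.2],[0.11,0,-0.49],[0.17,0,-0.75],[0.22,0,-0.97],[0.22,0,-0.97]], rot=[[0,0,0],[0,0,0],[0,0,0],[0,0,0],[0,0,0]])

```text
clock: 2.8
eef_pos: [469.4, 333.1, 84.0]
tcp_rot: [-3.141, 0.402, -2.883]
contact_force: [0.3, 0.2, -0.4]
opening: 0.415
grasp_force: 25.4
```

play_rows(dp=[[0,0,0],[0,0,0],[0,0,0],[0,0,0],[0,0,0]], rot=[[0,0,0],[0,0,0],[0,0,0],[0,0,0],[0,0,0]])

```text
clock: 3.22
eef_pos: [470.0, 333.0, 81.8]
tcp_rot: [-3.14, 0.4, -2.883]
contact_force: [-0.4, 0.1, 0.2]
opening: 0.415
grasp_force: 25.4
```

play_rows(dp=[[0,0,0],[0,0,0],[0,0,0],[0,0,0],[0,0,0]], rot=[[0,0,0],[0,0,0],[0,0,0],[0,0,0],[0,0,0]])

```text
clock: 3.63
eef_pos: [470.0, 333.2, 82.2]
tcp_rot: [-3.14, 0.401, -2.882]
contact_force: [0.4, -0.8, -0.1]
opening: 0.411
grasp_force: 25.4
```

Run:
```python
from h import *
from rig import optics
plan()
s=optics.grab_frame("side")["color"][:,:,::-1];t=optics.grab_frame("top")["color"][:,:,::-1]
o=np.zeros((400,800,3),np.uint8); o[:400,:400]=crop(s,230,160,80,80,5); o[:400,400:800]=crop(t,150,220,80,80,5)
cv2.imwrite("pics/g3.png",o)
```

```text
t 3.63 pos [470.  333.2  82.2] rpy [-3.14   0.401 -2.882] F [ 0.41 -0.75 -0.08] op 0.411 q [ 0.72  0.36  2.13 -0.55  0.34 -0.62]
```

View pics/g3.png

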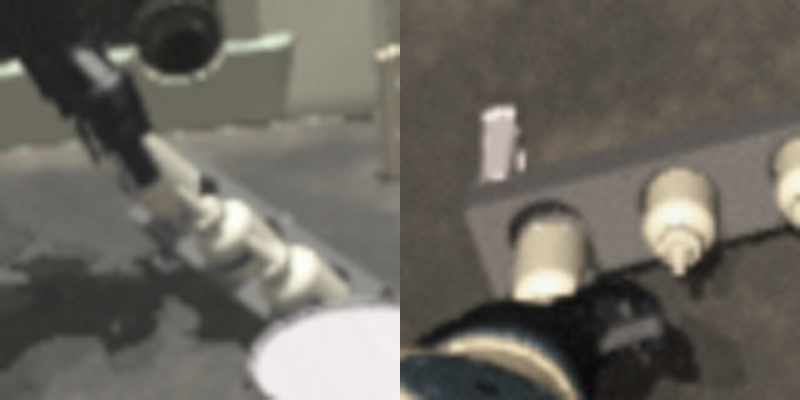

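```bash
cat >> h.py <<'E'
def weigh(n=12):
    from rig import telemetry,optics
    a=[]
    for i in range(n): optics.grab_frame("top"); s=telemetry.sense(); a.append(np.r_[s["contact_force"],s["wrist_torque"]])
    a=np.array(a); print("F/M mean",a.mean(0).round(3),"sem",(a.std(0)/n**.5).round(3))
E
python3 - <<'E'
from h import *
weigh()
E
```

```text
F/M mean [ 0.155  0.006 -0.558 -0.061  0.223 -0.001] sem [0.129 0.081 0.096 0.009 0.01  0.009]
```

play_rows(dp=[[-0.05,0,0.22],[-0.11,0,0.49],[-0.16,0,0.7],[-0.2,0,0.88],[-0.21,0,0.93]], rot=[[0,0,0],[0,0,0],[0,0,0],[0,0,0],[0,0,0]])

```text
clock: 4.75
eef_pos: [492.9, 340.7, 51.1]
tcp_rot: [3.14, 0.403, -2.882]
contact_force: [-17.0, 3.1, 33.4]
opening: 0.407
grasp_force: 27.9
```

play_rows(dp=[[0,0,0],[0,0,0],[0,0,0],[0,0,0]], rot=[[0,0,0],[0,0,0],[0,0,0],[0,0,0]], fingers=0.65)

```text
clock: 5.08
eef_pos: [491.4, 338.4, 50.7]
tcp_rot: [-3.14, 0.4, -2.883]
contact_force: [0.5, 0.1, 0.5]
opening: 0.646
grasp_force: 0.0
```

play_rows(dp=[[0,0,-0.4],[0,0,-1],[0,0,-1.6],[0,0,-2.1],[0,0,-2.1]], rot=[[0,0,0],[0,0,0],[0,0,0],[0,0,0],[0,0,0]])

```text
clock: 5.5
eef_pos: [460.0, 331.1, 131.7]
tcp_rot: [3.141, 0.404, -2.883]
contact_force: [0.8, 0.5, 0.1]
opening: 0.646
grasp_force: 0.0
```

Run:
```python
from h import *
weigh(6)
plan(grasp(0,80),grasp(0,0))
```

```text
F/M mean [-0.105 -0.029  0.446 -0.055  0.182 -0.02 ] sem [0.172 0.113 0.148 0.012 0.006 0.014]
t 5.8 pos [459.6 330.1 127.4] rpy [-3.139  0.399 -2.882] F [-0.2  -0.51  0.12] op 0.654 q [ 0.73  0.26  2.12 -0.44  0.43 -0.73]
dp [-0.036, -1.734, 0.146] rot [-0.031, -0.005, -0.024] -> [480.8 263.9 122.7]
dp [-0.0, -0.0, 2.0] rot [0.0, 0.0, 0.0] -> [510.9 272.   49. ]
```

play_rows(dp=[[-0.02,-0.9,0.0],[-0.04,-1.73,0.15],[-0.04,-1.73,0.15],[-0.04,-1.73,0.15]], rot=[[-0.03,0,-0.02],[-0.03,0,-0.02],[-0.03,0,-0.02],[-0.03,0,-0.02]])

```text
clock: 6.13
eef_pos: [481.2, 262.7, 122.6]
tcp_rot: [3.141, 0.399, -2.883]
contact_force: [0.7, -0.3, 0.7]
opening: 0.651
grasp_force: 0.0
```

Run:
```python
from h import *
from rig import optics
weigh(12)
plan(grasp(0,0))
s=optics.grab_frame("side")["color"][:,:,::-1];t=optics.grab_frame("top")["color"][:,:,::-1]
cv2.imwrite("pics/s4.png",s);cv2.imwrite("pics/t4.png",t)
```

```text
F/M mean [ 0.111  0.096 -0.124 -0.051  0.169  0.011] sem [0.13  0.173 0.126 0.011 0.006 0.008]
t 6.73 pos [481.  264.9 123.8] rpy [ 3.141  0.401 -2.88 ] F [-0.4   0.84 -0.09] op 0.649 q [ 0.58  0.24  2.17 -0.34  0.37 -0.96]
dp [0.024, -0.024, 2.021] rot [0.01, 0.011, -0.001] -> [510.9 272.   49. ]
```

play_rows(dp=[[0.02,-0.02,0.5],[0.02,-0.02,1.0],[0.02,-0.02,1.5],[0.02,-0.02,1.95],[0.02,-0.02,1.95]], rot=[[0.01,0.01,0],[0.01,0.01,0],[0.01,0.01,0],[0.01,0.01,0],[0.01,0.01,0]])

```text
clock: 7.25
eef_pos: [509.7, 271.1, 49.0]
tcp_rot: [-3.141, 0.397, -2.88]
contact_force: [-0.7, 0.0, -0.7]
opening: 0.647
grasp_force: 0.0
```

play_rows(dp=[[0,0,0],[0,0,0],[0,0,0],[0,0,0],[0,0,0]], rot=[[0,0,0],[0,0,0],[0,0,0],[0,0,0],[0,0,0]], fingers=0.3, grip_force=25)

```text
clock: 7.67
eef_pos: [510.0, 272.1, 52.5]
tcp_rot: [3.141, 0.401, -2.88]
contact_force: [-3.8, 5.0, -1.4]
opening: 0.411
grasp_force: 25.4
```

play_rows(dp=[[0.04,0,-0.2],[0.11,0,-0.49],[0.17,0,-0.75],[0.22,0,-0.97],[0.22,0,-0.97]], rot=[[0,0,0],[0,0,0],[0,0,0],[0,0,0],[0,0,0]])

```text
clock: 8.08
eef_pos: [487.1, 265.3, 85.7]
tcp_rot: [3.141, 0.401, -2.881]
contact_force: [0.4, -0.2, -1.2]
opening: 0.405
grasp_force: 25.6
```

play_rows(dp=[[0,0,0],[0,0,0],[0,0,0],[0,0,0],[0,0,0]], rot=[[0,0,0],[0,0,0],[0,0,0],[0,0,0],[0,0,0]])

```text
clock: 8.5
eef_pos: [487.6, 265.5, 83.5]
tcp_rot: [-3.141, 0.399, -2.88]
contact_force: [0.1, -0.3, -2.0]
opening: 0.408
grasp_force: 25.6
```

Run:
```python
from h import *
weigh(14); plan()
```

```text
F/M mean [ 0.046 -0.07  -1.602 -0.075  0.311 -0.   ] sem [0.086 0.175 0.134 0.007 0.011 0.004]
t 9.2 pos [487.6 265.5  84. ] rpy [-3.142  0.4   -2.88 ] F [ 0.06 -1.24 -1.95] op 0.409 q [ 0.57  0.32  2.18 -0.45  0.28 -0.86]
```

```bash
cat >> h.py <<'E'
Bt=.64
def held(p=None,rpy=(3.141,.401,-2.880),tcp=(510,272.1,52.5),bt=None):
    """bottle origin and axis in tool frame"""
    bt=Bt if bt is None else bt; R=Ro.from_euler("xyz",rpy); o=T2(P["rack"],[-5,0,27])[0]
    u=Ro.from_euler("z",P["rack"][2]).apply([-np.sin(bt),0,np.cos(bt)])
    return R.inv().apply(o-np.array(tcp)), R.inv().apply(u)
def onpan(z,bt=None,dx=0,dy=0):
    b,u=held(bt=bt); _,Q=rackpose(0,0,.401-(Bt if bt is None else bt))
    c=T2(P["bal"],[0+dx,85+dy,0])[0]; c[2]=z
    return c-Q.apply(b),Q
E
python3 - <<'E'
from h import *
b,u=held(); print("held",b.round(1),u.round(3), "pan",T2(P["bal"],[0,85,111.5]))
plan(([487.6,265.5,190],None),onpan(165)); plan(onpan(165)); print(Ro.as_matrix(onpan(165)[1]).round(2))
E
```

```text
held [-10.7  -0.4  32.3] [ 0.237  0.    -0.972] pan [[509.00277463  19.74306736 111.5       ]]
t 9.2 pos [487.6 265.5  84. ] rpy [-3.142  0.4   -2.88 ] F [ 0.06 -1.24 -1.95] op 0.409 q [ 0.57  0.32  2.18 -0.45  0.28 -0.86]
dp [-1.032, -0.001, -2.442] rot [0.0, 0.0, 0.0] -> [487.6 265.5 190. ]
dp [0.964, -6.065, -0.648] rot [-0.001, 6.102, -0.006] -> [506.2  19.4 198.9]
t 9.2 pos [487.6 265.5  84. ] rpy [-3.142  0.4   -2.88 ] F [ 0.06 -1.24 -1.95] op 0.409 q [ 0.57  0.32  2.18 -0.45  0.28 -0.86]
dp [-0.068, -6.066, -3.09] rot [-0.001, 6.102, -0.006] -> [506.2  19.4 198.9]
[[-0.94 -0.26 -0.23]
 [-0.25  0.97 -0.06]
 [ 0.24  0.   -0.97]]
```

play_rows(dp=[[-0.15,0,-0.35],[-0.45,0,-1.05],[-0.75,0,-1.75],[-0.95,0,-2.25],[-1.03,0,-2.44]], rot=[[0,0,0],[0,0,0],[0,0,0],[0,0,0],[0,0,0]])

```text
clock: 9.62
eef_pos: [489.0, 266.5, 193.5]
tcp_rot: [3.14, 0.405, -2.881]
contact_force: [0.6, 0.5, -1.9]
opening: 0.412
grasp_force: 25.6
```

play_rows(dp=[[0.06,-0.4,-0.04],[0.17,-1.1,-0.12],[0.3,-1.9,-0.2],[0.43,-2.7,-0.29],[0.56,-3.5,-0.37]], rot=[[0,0.4,0],[0,1.1,0],[0,1.9,0],[0,2.7,0],[0,3.5,0]])

```text
clock: 10.03
eef_pos: [497.9, 122.1, 194.7]
tcp_rot: [3.141, 0.03, -2.88]
contact_force: [0.1, 0.8, -1.8]
opening: 0.415
grasp_force: 25.6
```

Run:
```python
from h import *
plan(onpan(160))
```

```text
t 10.03 pos [497.9 122.1 194.7] rpy [ 3.141  0.03  -2.88 ] F [ 0.12  0.78 -1.76] op 0.415 q [ 0.24  0.2   1.93  0.    0.98 -1.6 ]
dp [0.463, -2.534, 0.004] rot [0.008, 2.567, -0.001] -> [506.2  19.4 193.9]
```

play_rows(dp=[[0.15,-0.8,0],[0.29,-1.6,0],[0.4,-2.2,0],[0.46,-2.5,0],[0.46,-2.53,0]], rot=[[0,0.8,0],[0,1.6,0],[0,2.2,0],[0,2.5,0],[0,2.57,0]])

```text
clock: 10.45
eef_pos: [507.2, 18.5, 192.6]
tcp_rot: [-3.14, -0.239, -2.883]
contact_force: [0.2, 0.3, -2.1]
opening: 0.41
grasp_force: 25.6
```

play_rows(dp=[[0,0,0],[0,0,0]], rot=[[0,0,0],[0,0,0]])

```text
clock: 10.62
eef_pos: [506.2, 21.4, 193.4]
tcp_rot: [3.141, -0.236, -2.88]
contact_force: [-0.2, 0.4, -1.0]
opening: 0.407
grasp_force: 25.6
```

Run:
```python
from h import *
from rig import optics
s=optics.grab_frame("side")["color"][:,:,::-1];t=optics.grab_frame("top")["color"][:,:,::-1]
plan(onpan(160),onpan(107))
cv2.imwrite("pics/s5.png",s);cv2.imwrite("pics/t5.png",t)
for z in(0,63): print(proj("side",T2(P["bal"],[0,85,160+z])))
o=np.zeros((600,800,3),np.uint8); o[:600,:400]=crop(s,260,140,80,120,5); o[:360,400:800]=crop(t,150,220,100,90,4); 
cv2.imwrite("pics/g5.png",o)
```

```text
t 10.72 pos [506.1  21.8 194. ] rpy [ 3.141 -0.235 -2.879] F [ 0.43  0.54 -1.24] op 0.411 q [ 0.07  0.34  1.77 -0.05  1.27 -1.74]
dp [0.012, -0.059, 0.005] rot [0.001, 0.036, 0.002] -> [506.2  19.4 193.9]
dp [-0.314, -0.0, 1.287] rot [0.0, 0.0, 0.0] -> [506.2  19.4 140.9]
[[301.78109766 217.66420931]]
[[300.98061082 193.35175734]]
```

View pics/g5.png

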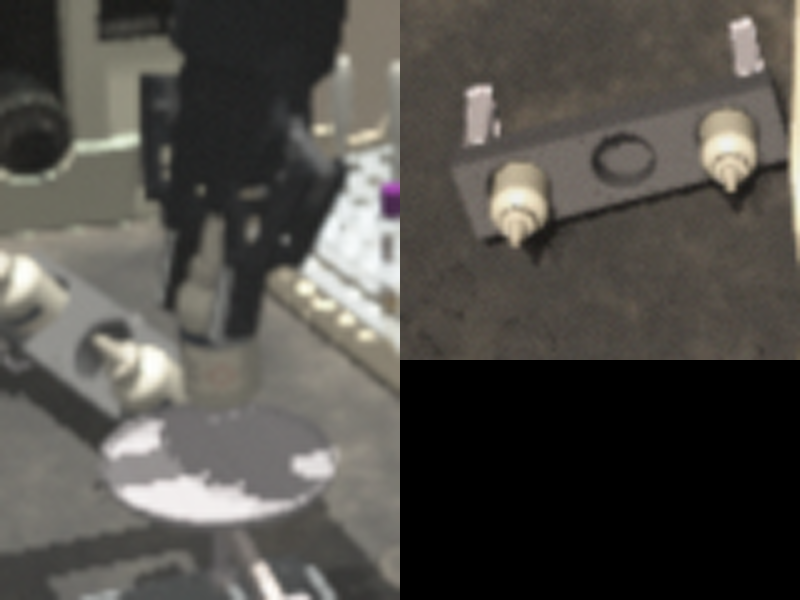

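play_rows(dp=[[-0.07,-0.03,0.3],[-0.14,-0.06,0.6],[-0.19,-0.06,0.8],[-0.22,-0.06,0.9],[-0.22,-0.06,0.9]], rot=[[0,0.03,0],[0,0.03,0],[0,0.03,0],[0,0.03,0],[0,0.03,0]])

```text
clock: 11.13
eef_pos: [506.4, 18.8, 155.6]
tcp_rot: [3.141, -0.241, -2.88]
contact_force: [-0.3, -0.2, -0.8]
opening: 0.408
grasp_force: 25.7
```

play_rows(dp=[[-0.02,0,0.09],[-0.04,0,0.18],[-0.06,0,0.26],[-0.08,0,0.34],[-0.1,0,0.41]], rot=[[0,0,0],[0,0,0],[0,0,0],[0,0,0],[0,0,0]])

```text
clock: 11.55
eef_pos: [507.5, 18.6, 140.1]
tcp_rot: [-3.141, -0.238, -2.88]
contact_force: [1.2, 0.2, 7.4]
opening: 0.409
grasp_force: 26.7
```

Run:
```python
from h import *
from rig import optics
s=optics.grab_frame("side")["color"][:,:,::-1]
weigh(6); plan(onpan(107),onpan(104))
cv2.imwrite("pics/s6.png",s)
a=cv2.imread("pics/s5.png")
for n,im in (("s5",a),("s6",s)):
    g=cv2.cvtColor(im,cv2.COLOR_BGR2GRAY); c=g[225:255,320:321].ravel(); print(n,g[225:260,295].tolist())
```

```text
F/M mean [ 0.018 -0.609  0.399 -0.104 -0.098  0.044] sem [0.151 0.222 0.126 0.014 0.012 0.012]
t 11.9 pos [507.5  18.6 140.3] rpy [-3.141 -0.238 -2.88 ] F [ 0.25 -0.9   0.19] op 0.406 q [ 0.06  0.41  1.8  -0.05  1.17 -1.74]
dp [0.029, 0.027, -0.007] rot [-0.001, 0.005, -0.006] -> [506.2  19.4 140.9]
dp [-0.018, -0.0, 0.073] rot [0.0, 0.0, 0.0] -> [506.2  19.4 137.9]
s5 [111, 110, 110, 109, 112, 112, 124, 135, 140, 149, 181, 224, 237, 238, 239, 239, 240, 236, 197, 122, 87, 79, 73, 70, 74, 99, 113, 99, 81, 71, 77, 79, 79, 79, 79]
s6 [141, 130, 112, 106, 108, 109, 109, 108, 112, 127, 122, 113, 113, 132, 145, 146, 147, 178, 221, 235, 237, 238, 238, 236, 203, 130, 93, 101, 102, 82, 76, 78, 78, 79, 78]
```

play_rows(dp=[[0,0,0.02],[-0.01,0,0.04],[-0.015,0,0.06],[-0.02,0,0.075],[-0.02,0,0.075]], rot=[[0,0,0],[0,0,0],[0,0,0],[0,0,0],[0,0,0]])

```text
clock: 12.32
eef_pos: [509.0, 19.2, 139.4]
tcp_rot: [-3.141, -0.235, -2.88]
contact_force: [-0.1, 1.6, 19.4]
opening: 0.412
grasp_force: 27.1
```

Run:
```python
from h import *
from rig import optics
s=optics.grab_frame("side")["color"][:,:,::-1]
weigh(5); plan()
cv2.imwrite("pics/s7.png",s)
g=cv2.cvtColor(s,cv2.COLOR_BGR2GRAY); print(g[238:256,295].tolist())
```

```text
F/M mean [-0.189  2.124 20.227  0.154  0.657 -0.065] sem [0.196 0.349 0.171 0.007 0.006 0.008]
t 12.62 pos [509.   19.2 139.3] rpy [-3.141 -0.235 -2.88 ] F [-0.19  0.83 20.73] op 0.41 q [ 0.07  0.41  1.8  -0.05  1.16 -1.74]
[133, 144, 146, 148, 178, 221, 235, 237, 238, 238, 236, 203, 130, 93, 99, 101, 82, 76]
```

play_rows(dp=[[0.01,0,-0.03],[0.015,0,-0.06],[0.015,0,-0.065]], rot=[[0,0,0],[0,0,0],[0,0,0]])

```text
clock: 12.87
eef_pos: [507.7, 18.8, 140.1]
tcp_rot: [-3.142, -0.238, -2.88]
contact_force: [0.7, 0.7, 3.2]
opening: 0.41
grasp_force: 25.6
```

play_rows(dp=[[0,0,0],[0,0,0],[0,0,0],[0,0,0]], rot=[[0,0,0],[0,0,0],[0,0,0],[0,0,0]], fingers=0.5)

```text
clock: 13.2
eef_pos: [507.2, 18.7, 139.5]
tcp_rot: [3.141, -0.239, -2.88]
contact_force: [1.1, -0.6, -0.1]
opening: 0.501
grasp_force: 0.0
```

play_rows(dp=[[0,0,0],[0,0,0],[0,0,0],[0,0,0]], rot=[[0,0,0],[0,0,0],[0,0,0],[0,0,0]], fingers=0.7)

```text
clock: 13.53
eef_pos: [507.5, 18.7, 139.8]
tcp_rot: [-3.142, -0.239, -2.88]
contact_force: [0.1, 0.0, 0.1]
opening: 0.699
grasp_force: 0.0
```

Run:
```python
from h import *
from rig import optics
s=optics.grab_frame("side")["color"][:,:,::-1]
weigh(3); plan()
cv2.imwrite("pics/s8.png",crop(s,255,140,100,100,6))
```

```text
F/M mean [ 0.224  0.579 -0.223  0.024 -0.103 -0.027] sem [0.21  0.121 0.082 0.003 0.017 0.026]
t 13.73 pos [507.5  18.7 139.8] rpy [-3.142 -0.239 -2.88 ] F [ 0.69  0.4  -0.09] op 0.703 q [ 0.07  0.41  1.8  -0.05  1.16 -1.74]
```

View pics/s8.png

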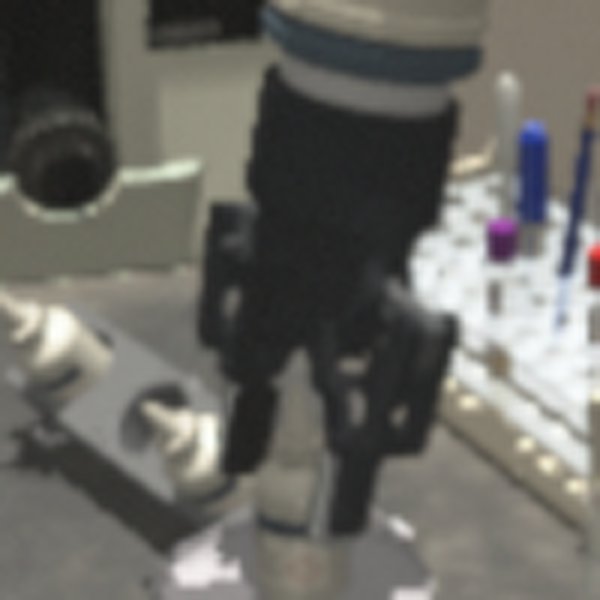

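play_rows(dp=[[0,0,-0.3],[0,0,-0.9],[0,0,-1.6],[0,0,-2.3],[0,0,-2.6]], rot=[[0,0,0],[0,0,0],[0,0,0],[0,0,0],[0,0,0]])

```text
clock: 14.15
eef_pos: [533.2, 25.3, 244.2]
tcp_rot: [-3.141, -0.234, -2.88]
contact_force: [0.3, 0.7, 0.8]
opening: 0.703
grasp_force: 0.0
```

```bash
cat >> h.py <<'E'
def rider(R,z,dx=0):
    yaw=P["bal"][2]; yy=np.array([-np.sin(yaw),np.cos(yaw),0]); zz=np.array([0,0,-1.])
    q=T2(P["bal"],[dx,-25-R*1000,z])[0]; return q,Ro.from_matrix(np.c_[np.cross(yy,zz),yy,zz])
E
python3 - <<'E'
from h import *
from rig import optics
s=optics.grab_frame("side")["color"][:,:,::-1];t=optics.grab_frame("top")["color"][:,:,::-1]
cv2.imwrite("pics/s9.png",s);cv2.imwrite("pics/t9.png",t)
plan(rider(.05,200)); 
o=np.zeros((600,800,3),np.uint8); o[:480,:320]=crop(s,295,225,80,120,4); o[:560,320:800]=crop(s,275,165,60,70,8);  o[480:600,:320]=crop(t,335,250,80,30,4)
cv2.imwrite("pics/g9.png",o)
g=cv2.cvtColor(s,cv2.COLOR_BGR2GRAY); print(g[238:262,295].tolist())
E
```

```text
t 14.25 pos [532.8  25.3 242.8] rpy [-3.141 -0.234 -2.88 ] F [-0.04 -0.36 -0.9 ] op 0.701 q [ 0.07  0.33  1.66 -0.05  1.38 -1.75]
dp [1.294, -3.858, 1.412] rot [-0.284, -2.226, 2.34] -> [ 511.4 -140.2  200. ]
[157, 213, 237, 239, 239, 238, 238, 239, 239, 240, 237, 205, 131, 91, 78, 71, 68, 78, 81, 79, 80, 80, 80, 80]
```

View pics/g9.png

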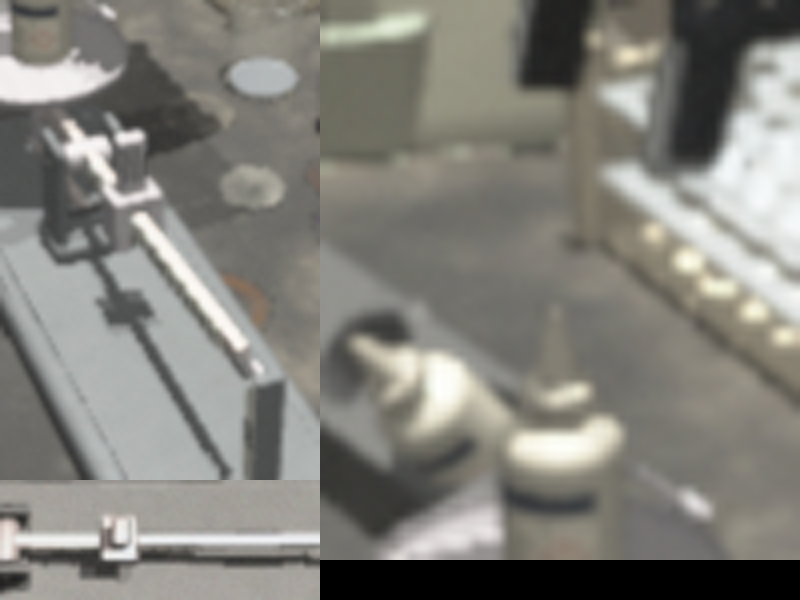

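Run:
```python
from h import *
X,e=tri((327.3,259),(365.8,261.5)); print(X.round(1),e)
q=P["bal"]; c,s=np.cos(q[2]),np.sin(q[2]); d=X[:2]-q[:2]; print("local x,y",c*d[0]+s*d[1],-s*d[0]+c*d[1])
for R in (.04,.045,.05,.055):
    D=25+R*1000; th=-.1; pt=[0,-D*np.cos(th)-49.5*np.sin(th)*-1*-1, 85-D*np.sin(th)+49.5*np.cos(th)]
    print(R,[proj(n,T2(q,pt)).round(1).tolist() for n in("side","top")],np.round(pt,1))
plan(rider(.047,200))
```

```text
[ 514.  -134.6  141. ] 1.1918207111726407
local x,y 2.61323342404972 -69.40127329245713
0.04 [[[324.7, 256.9]], [[361.8, 262.8]]] [  0.  -59.7 140.7]
0.045 [[[325.6, 257.9]], [[363.9, 262.8]]] [  0.  -64.7 141.2]
0.05 [[[326.5, 259.0]], [[365.9, 262.7]]] [  0.  -69.7 141.7]
0.055 [[[327.4, 260.0]], [[367.9, 262.7]]] [  0.  -74.7 142.2]
t 14.25 pos [532.8  25.3 242.8] rpy [-3.141 -0.234 -2.88 ] F [-0.04 -0.36 -0.9 ] op 0.701 q [ 0.07  0.33  1.66 -0.05  1.38 -1.75]
dp [1.276, -3.785, 1.407] rot [-0.284, -2.226, 2.34] -> [ 511.4 -137.2  200. ]
```

play_rows(dp=[[0.2,-0.9,0.1],[0.55,-1.8,0.4],[0.9,-2.7,0.9],[1.2,-3.5,1.3],[1.28,-3.78,1.41]], rot=[[-0.07,-0.6,0.6],[-0.14,-1.2,1.2],[-0.21,-1.8,1.8],[-0.28,-2.23,2.34],[-0.28,-2.23,2.34]], fingers=0.3)

```text
clock: 14.67
eef_pos: [504.5, -140.4, 194.8]
tcp_rot: [-3.141, -0.007, -3.132]
contact_force: [0.0, 1.2, 0.5]
opening: 0.298
grasp_force: 0.0
```

Run:
```python
from h import *
plan(rider(.0465,119,2),rider(.098,119,2))
```

```text
t 14.67 pos [ 504.5 -140.4  194.8] rpy [-3.141 -0.007 -3.132] F [0.05 1.22 0.45] op 0.298 q [-0.27  0.24  1.88 -0.    1.03 -1.85]
dp [-0.236, 0.091, 1.894] rot [-0.003, -0.067, -0.055] -> [ 513.4 -136.7  119. ]
dp [0.0, -1.288, 0.0] rot [0.0, 0.0, 0.0] -> [ 514.2 -188.2  119. ]
```

play_rows(dp=[[-0.12,0.05,0.2],[-0.24,0.09,0.6],[-0.24,0.09,0.9],[-0.24,0.09,1.0],[-0.24,0.09,1.0]], rot=[[0,-0.07,-0.05],[0,-0.07,-0.05],[0,-0.07,-0.05],[0,-0.07,-0.05],[0,-0.07,-0.05]])

```text
clock: 15.08
eef_pos: [517.7, -132.5, 156.2]
tcp_rot: [3.141, -0.0, -3.12]
contact_force: [0.1, 0.7, 0.4]
opening: 0.301
grasp_force: 0.0
```

Run:
```python
from h import *
plan(rider(.0465,119,2),rider(.098,119,2))
```

```text
t 15.08 pos [ 517.7 -132.5  156.2] rpy [ 3.141 -0.    -3.12 ] F [0.15 0.73 0.39] op 0.301 q [-0.25  0.3   1.9   0.    0.94 -1.85]
dp [0.111, -0.103, 0.929] rot [0.006, -0.002, 0.059] -> [ 513.4 -136.7  119. ]
dp [0.0, -1.288, 0.0] rot [0.0, 0.0, 0.0] -> [ 514.2 -188.2  119. ]
```

play_rows(dp=[[0.11,-0.1,0],[0.11,-0.1,0.3],[0.11,-0.1,0.6],[0.11,-0.1,0.85],[0.11,-0.1,0.93]], rot=[[0,0,0.06],[0,0,0.06],[0,0,0.06],[0,0,0.06],[0,0,0.06]])

```text
clock: 15.5
eef_pos: [513.9, -137.5, 120.0]
tcp_rot: [-3.141, 0.002, -3.127]
contact_force: [-0.5, 0.6, -0.2]
opening: 0.298
grasp_force: 0.0
```

Run:
```python
from h import *
weigh(4); plan(rider(.0465,119,2),rider(.098,119,2))
```

```text
F/M mean [ 0.194 -0.313 -0.009 -0.021  0.006  0.014] sem [0.061 0.066 0.068 0.018 0.02  0.017]
t 15.7 pos [ 514.9 -137.8  121.4] rpy [-3.141  0.004 -3.127] F [ 0.12 -0.37  0.15] op 0.301 q [-0.26  0.35  1.93  0.    0.86 -1.85]
dp [0.038, 0.027, 0.061] rot [-0.007, 0.038, -0.01] -> [ 513.4 -136.7  119. ]
dp [0.0, -1.288, 0.0] rot [0.0, 0.0, 0.0] -> [ 514.2 -188.2  119. ]
```

play_rows(dp=[[0.02,-0.3,0.02],[0.02,-0.65,0.02],[0.02,-1.0,0.02],[0.02,-1.25,0.02],[0.02,-1.42,0.02]], rot=[[0,0,0],[0,0,0],[0,0,0],[0,0,0],[0,0,0]])

```text
clock: 16.12
eef_pos: [514.6, -196.5, 120.3]
tcp_rot: [-3.141, 0.004, -3.129]
contact_force: [0.3, 0.6, 0.5]
opening: 0.299
grasp_force: 0.3
```

```bash
cat >> h.py <<'E'
def panrow(name=None):
    """front pan-rim row (sub-pixel) in the side view at columns 290..300, averaged"""
    from rig import optics
    g=cv2.cvtColor(optics.grab_frame("side")["color"] if name is None else cv2.imread(name)[:,:,::-1].copy(),cv2.COLOR_RGB2GRAY).astype(float)
    if name is None: cv2.imwrite("pics/last.png",g)
    out=[]
    for c in range(285,312,2):
        col=g[240:262,c]; k=[i for i in range(len(col)-1) if col[i]>=155>col[i+1]]
        if k: i=k[-1]; out.append(240+i+(col[i]-155)/(col[i]-col[i+1]))
    return round(float(np.median(out)),2),len(out)
E
python3 - <<'E'
from h import *
print(panrow("pics/side0.png"),panrow("pics/s5.png"),panrow("pics/s9.png"),panrow(),panrow()); weigh(3); plan()
q=P["bal"]
for th in(-.1,0,.1): print(th,proj("side",T2(q,[-55,85,85+26.5+85*th])).round(2).tolist(),proj("side",T2(q,[0,-225,89-225*th*1])).round(2).tolist())
E
```

```text
(243.6, 14) (243.62, 14) (249.93, 14) (248.49, 14) (248.46, 14)
F/M mean [-0.145 -0.12  -0.123 -0.002 -0.01   0.012] sem [0.063 0.191 0.119 0.011 0.016 0.013]
t 16.37 pos [ 514.3 -194.4  120. ] rpy [-3.141e+00  3.000e-03 -3.128e+00] F [-0.07 -0.43 -0.3 ] op 0.301 q [-0.36  0.37  1.89  0.    0.87 -1.95]
-0.1 [[280.49, 243.01]] [[357.36, 315.9]]
0 [[280.3, 239.96]] [[356.95, 324.9]]
0.1 [[280.11, 236.89]] [[356.54, 333.67]][ WARN:0@5.211] global loadsave.cpp:1063 imwrite_ Unsupported depth image for selected encoder is fallbacked to CV_8U.
```

play_rows(dp=[[0,-0.05,0.02],[0,-0.1,0.02],[0,-0.14,0.02],[0,-0.14,0.02],[0,-0.14,0.02]], rot=[[0,0,0],[0,0,0],[0,0,0],[0,0,0],[0,0,0]])

```text
clock: 16.78
eef_pos: [514.7, -200.1, 119.4]
tcp_rot: [-3.141, 0.003, -3.127]
contact_force: [0.6, 0.9, 0.4]
opening: 0.301
grasp_force: 0.0
```

play_rows(dp=[[0,0,0],[0,0,0],[0,0,0],[0,0,0],[0,0,0]], rot=[[0,0,0],[0,0,0],[0,0,0],[0,0,0],[0,0,0]])

```text
clock: 17.2
eef_pos: [514.7, -200.1, 119.4]
tcp_rot: [-3.141, 0.003, -3.128]
contact_force: [-0.2, 1.1, -0.2]
opening: 0.303
grasp_force: 0.1
```

```bash
python3 - 2>/dev/null <<'E'
from h import *
print([panrow() for i in range(6)]); plan()
E
```

```text
[(249.62, 14), (249.62, 14), (249.62, 14), (249.63, 14), (249.63, 14), (249.62, 14)]
t 17.5 pos [ 514.6 -200.1  119.3] rpy [-3.141e+00  3.000e-03 -3.128e+00] F [ 0.17 -1.   -0.07] op 0.302 q [-0.37  0.37  1.89  0.    0.87 -1.96]
```

play_rows(dp=[[0,-0.07,0],[0,-0.14,0],[0,-0.2,0],[0,-0.2,0],[0,-0.12,0]], rot=[[0,0,0],[0,0,0],[0,0,0],[0,0,0],[0,0,0]])

```text
clock: 17.92
eef_pos: [514.8, -205.4, 119.4]
tcp_rot: [-3.141, 0.004, -3.128]
contact_force: [0.1, -0.1, 0.3]
opening: 0.299
grasp_force: 0.0
```

play_rows(dp=[[0,0,0],[0,0,0],[0,0,0],[0,0,0],[0,0,0]], rot=[[0,0,0],[0,0,0],[0,0,0],[0,0,0],[0,0,0]])

```text
clock: 18.33
eef_pos: [514.7, -204.8, 119.4]
tcp_rot: [-3.141, 0.003, -3.127]
contact_force: [-0.3, 0.6, -0.4]
opening: 0.296
grasp_force: 0.0
```

```bash
python3 - 2>/dev/null <<'E'
from h import *
print([panrow() for i in range(6)]); plan()
E
```

```text
[(249.99, 14), (250.01, 14), (250.0, 14), (250.0, 14), (250.0, 14), (250.01, 14)]
t 18.63 pos [ 514.7 -204.9  119.4] rpy [-3.141e+00  3.000e-03 -3.128e+00] F [-0.64 -0.01  0.06] op 0.301 q [-0.38  0.38  1.88  0.    0.88 -1.97]
```

play_rows(dp=[[0,-0.1,0],[0,-0.16,0],[0,-0.2,0],[0,-0.2,0],[0,-0.12,0]], rot=[[0,0,0],[0,0,0],[0,0,0],[0,0,0],[0,0,0]])

```text
clock: 19.05
eef_pos: [514.9, -210.2, 119.4]
tcp_rot: [-3.141, 0.004, -3.128]
contact_force: [-0.5, 0.2, 0.4]
opening: 0.304
grasp_force: 0.0
```

play_rows(dp=[[0,0,0],[0,0,0],[0,0,0],[0,0,0],[0,0,0]], rot=[[0,0,0],[0,0,0],[0,0,0],[0,0,0],[0,0,0]])

```text
clock: 19.47
eef_pos: [514.8, -209.6, 119.4]
tcp_rot: [-3.141, 0.003, -3.127]
contact_force: [-0.5, -0.0, 0.0]
opening: 0.3
grasp_force: 0.0
```

```bash
python3 - 2>/dev/null <<'E'
from h import *
print([panrow() for i in range(6)]); plan()
E
```

```text
[(249.03, 14), (249.03, 14), (249.01, 14), (249.02, 14), (249.04, 14), (249.0, 14)]
t 19.77 pos [ 514.8 -209.7  119.4] rpy [-3.141e+00  3.000e-03 -3.128e+00] F [ 0.65 -0.43  0.29] op 0.299 q [-0.39  0.38  1.88  0.    0.88 -1.98]
```

play_rows(dp=[[0,-0.1,0],[0,-0.18,0],[0,-0.235,0],[0,-0.235,0],[0,-0.12,0]], rot=[[0,0,0],[0,0,0],[0,0,0],[0,0,0],[0,0,0]])

```text
clock: 20.18
eef_pos: [514.9, -215.1, 119.3]
tcp_rot: [-3.141, 0.004, -3.128]
contact_force: [0.1, 0.5, -0.2]
opening: 0.298
grasp_force: 0.0
```

play_rows(dp=[[0,0,0],[0,0,0],[0,0,0],[0,0,0],[0,0,0]], rot=[[0,0,0],[0,0,0],[0,0,0],[0,0,0],[0,0,0]])

```text
clock: 20.6
eef_pos: [514.9, -214.5, 119.4]
tcp_rot: [-3.141, 0.003, -3.127]
contact_force: [0.7, 0.1, 0.4]
opening: 0.303
grasp_force: 0.0
```

```bash
python3 - 2>/dev/null <<'E'
from h import *
print([panrow() for i in range(8)]); plan()
E
```

```text
[(247.71, 14), (247.62, 14), (247.62, 14), (247.58, 14), (247.57, 14), (247.57, 14), (247.54, 14), (247.55, 14)]
t 21.0 pos [ 514.8 -214.5  119.3] rpy [-3.141e+00  3.000e-03 -3.128e+00] F [-0.4   0.65 -0.15] op 0.304 q [-0.4   0.38  1.88  0.    0.88 -1.98]
```

play_rows(dp=[[0,-0.1,0],[0,-0.15,0],[0,-0.19,0],[0,-0.19,0],[0,-0.07,0]], rot=[[0,0,0],[0,0,0],[0,0,0],[0,0,0],[0,0,0]])

```text
clock: 21.42
eef_pos: [515.0, -217.9, 119.4]
tcp_rot: [-3.141, 0.004, -3.128]
contact_force: [0.5, -0.7, 0.2]
opening: 0.3
grasp_force: 0.0
```

play_rows(dp=[[0,0,0],[0,0,0],[0,0,0],[0,0,0],[0,0,0]], rot=[[0,0,0],[0,0,0],[0,0,0],[0,0,0],[0,0,0]])

```text
clock: 21.83
eef_pos: [514.9, -217.3, 119.4]
tcp_rot: [-3.141, 0.004, -3.127]
contact_force: [0.3, -0.3, 1.4]
opening: 0.301
grasp_force: 0.0
```

play_rows(dp=[[0,0,0],[0,0,0],[0,0,0],[0,0,0],[0,0,0]], rot=[[0,0,0],[0,0,0],[0,0,0],[0,0,0],[0,0,0]])

```text
clock: 22.25
eef_pos: [514.9, -217.3, 119.4]
tcp_rot: [-3.141, 0.003, -3.128]
contact_force: [0.9, -0.5, -0.6]
opening: 0.299
grasp_force: 0.0
```

```bash
python3 - 2>/dev/null <<'E'
from h import *
print([panrow() for i in range(8)]); plan()
E
```

```text
[(247.51, 14), (247.52, 14), (247.51, 14), (247.51, 14), (247.5, 14), (247.51, 14), (247.51, 14), (247.5, 14)]
t 22.65 pos [ 514.9 -217.3  119.3] rpy [-3.141e+00  3.000e-03 -3.128e+00] F [-0.51  0.04  0.49] op 0.298 q [-0.4   0.38  1.87  0.    0.88 -1.99]
```

play_rows(dp=[[0,-0.1,0],[0,-0.16,0],[0,-0.2,0],[0,-0.2,0],[0,-0.08,0]], rot=[[0,0,0],[0,0,0],[0,0,0],[0,0,0],[0,0,0]])

```text
clock: 23.07
eef_pos: [515.0, -221.1, 119.4]
tcp_rot: [-3.141, 0.004, -3.128]
contact_force: [-0.1, 0.0, 0.3]
opening: 0.301
grasp_force: 0.0
```

play_rows(dp=[[0,0,0],[0,0,0],[0,0,0],[0,0,0],[0,0,0]], rot=[[0,0,0],[0,0,0],[0,0,0],[0,0,0],[0,0,0]])

```text
clock: 23.48
eef_pos: [514.9, -220.5, 119.4]
tcp_rot: [-3.141, 0.003, -3.127]
contact_force: [-0.5, -0.1, -0.1]
opening: 0.297
grasp_force: 0.0
```

play_rows(dp=[[0,0,0],[0,0,0],[0,0,0],[0,0,0],[0,0,0]], rot=[[0,0,0],[0,0,0],[0,0,0],[0,0,0],[0,0,0]])

```text
clock: 23.9
eef_pos: [514.9, -220.5, 119.3]
tcp_rot: [-3.141, 0.003, -3.128]
contact_force: [-0.2, 0.1, 0.3]
opening: 0.3
grasp_force: 0.0
```

```bash
python3 - 2>/dev/null <<'E'
from h import *
print([panrow() for i in range(4)]); plan()
E
```

```text
[(246.54, 14), (246.54, 14), (246.55, 14), (246.54, 14)]
t 24.1 pos [ 514.9 -220.5  119.3] rpy [-3.141e+00  3.000e-03 -3.128e+00] F [ 0.39 -0.63 -0.4 ] op 0.299 q [-0.41  0.39  1.87  0.    0.88 -1.99]
```

play_rows(dp=[[0,0.0,-0.2],[0,0.0,-0.7],[0,0.0,-1.4],[0,0.0,-2.2],[0,0.0,-2.5]], rot=[[0,0,0],[0,0,0],[0,0,0],[0,0,0],[0,0,0]])

```text
clock: 24.52
eef_pos: [516.2, -221.2, 224.0]
tcp_rot: [-3.139, 0.008, -3.128]
contact_force: [1.6, -0.2, 1.0]
opening: 0.299
grasp_force: 0.0
```

play_rows(dp=[[0,0,-0.3],[0,0,-0.8],[0,0,-1.2],[0,0,-1.5],[0,0,-1.5]], rot=[[0,0,0],[0,0,0],[0,0,0],[0,0,0],[0,0,0]])

```text
clock: 24.93
eef_pos: [515.3, -220.8, 281.5]
tcp_rot: [-3.14, 0.006, -3.128]
contact_force: [0.8, 0.8, 0.3]
opening: 0.302
grasp_force: 0.0
```

play_rows(dp=[[0,0,0],[0,0,0],[0,0,0],[0,0,0],[0,0,0]], rot=[[0,0,0],[0,0,0],[0,0,0],[0,0,0],[0,0,0]])

```text
clock: 25.35
eef_pos: [514.1, -220.3, 278.5]
tcp_rot: [3.142, 0.002, -3.128]
contact_force: [-0.1, 0.5, -0.0]
opening: 0.301
grasp_force: 0.0
```

```bash
python3 - 2>/dev/null <<'E'
from h import *
from rig import optics
print([panrow() for i in range(3)]); plan()
s=optics.grab_frame("side")["color"][:,:,::-1]; cv2.imwrite("pics/fin.png",s); cv2.imwrite("pics/fint.png",optics.grab_frame("top")["color"][:,:,::-1])
# white beam top-edge/lower-edge near pointer end: centroid of bright pixels per column band, three states
q=P["bal"]
for n in("side0","s9","fin"):
    g=cv2.cvtColor(cv2.imread(f"pics/{n}.png"),cv2.COLOR_BGR2GRAY).astype(float); o=[]
    for yb in (-195,-205,-215):
        r=proj("side",T2(q,[0,yb,87]))[0]; row=int(round(r[1]))
        # beam column centroid along fixed row
        w=np.clip(g[row,330:372]-170,0,None); o.append((row,round(float((w*np.arange(330,372)).sum()/max(w.sum(),1)),2)))
    print(n,o)
for th in(-.1,0,.1):
    pts=np.array([T2(q,[0,-d*np.cos(th),89-d*np.sin(th)])[0] for d in np.arange(150,233,1.)]); pr=proj("side",pts)
    print(th,[round(float(np.interp(r[0],pr[:,1],pr[:,0])),2) for r in o])
E
```

```text
[(246.63, 14), (246.63, 14), (246.63, 14)]
t 25.5 pos [ 514.3 -220.4  279. ] rpy [-3.141e+00  3.000e-03 -3.128e+00] F [-0.17 -0.44 -0.13] op 0.302 q [-0.41  0.21  1.72  0.    1.21 -1.99]
side0 [(316, 350.8), (319, 349.13), (322, 349.79)]
s9 [(316, 352.85), (319, 346.73), (322, 343.86)]
fin [(316, 354.79), (319, 354.33), (322, 367.36)]
-0.1 [357.47, 358.7, 358.7]
0 [351.01, 353.01, 355.01]
0.1 [346.3, 348.04, 349.77]
```

```bash
python3 - 2>/dev/null <<'E'
from h import *
q=P["bal"]
ds=np.arange(60,230,1.)
L={th:proj("side",np.array([T2(q,[0,-d*np.cos(th),89-d*np.sin(th)])[0] for d in ds])) for th in np.arange(-.14,.141,.02)}
ths=np.array(sorted(L))
for n in("side0","s9","fin"):
    g=cv2.cvtColor(cv2.imread(f"pics/{n}.png"),cv2.COLOR_BGR2GRAY).astype(float); o=[]
    for row in range(284,313,4):
        cs=np.array([np.interp(row,L[t][:,1],L[t][:,0]) for t in ths])  # col per th
        a,b=int(cs.min())-3,int(cs.max())+4; seg=g[row,a:b]; k=int(seg.argmax())
        j=slice(max(k-4,0),k+5); w=np.clip(seg[j]-160,0,None); c=a+(w*np.arange(len(seg))[j]).sum()/w.sum()
        o.append((row,int(seg.max()),round(float(c),1),round(float(np.interp(c,cs[::-1],ths[::-1])),3)))
    print(n,o)
t=proj("top",T2(q,[0,-145,134])); print(t)
g=cv2.cvtColor(cv2.imread("pics/fint.png"),cv2.COLOR_BGR2GRAY)
print(g[315-55:315-50,360:440:2].tolist()[0])
E
```

```text
side0 [(284, 157, nan, nan), (288, 245, 331.2, 0.049), (292, 247, 333.8, 0.042), (296, 246, 336.3, 0.045), (300, 248, 338.4, 0.056), (304, 246, 340.8, 0.059), (308, 247, 343.0, 0.063), (312, 247, 345.6, 0.06)]
s9 [(284, 245, 333.7, -0.14), (288, 247, 337.1, -0.14), (292, 247, 340.1, -0.133), (296, 247, 343.4, -0.131), (300, 247, 346.6, -0.129), (304, 247, 349.7, -0.126), (308, 247, 353.1, -0.128), (312, 196, 355.0, -0.109)]
fin [(284, 182, 334.4, -0.14), (288, 180, 337.2, -0.14), (292, 139, nan, nan), (296, 121, nan, nan), (300, 130, nan, nan), (304, 174, 352.8, -0.14), (308, 181, 354.8, -0.14), (312, 180, 355.3, -0.113)]
[[395.90786823 263.24334394]]
[88, 88, 87, 84, 85, 86, 87, 86, 85, 81, 85, 81, 64, 115, 136, 130, 70, 62, 85, 227, 237, 236, 236, 237, 236, 211, 166, 128, 61, 22, 13, 8, 11, 15, 20, 26, 40, 57, 68, 68]
```

play_rows(dp=[[0.5,0,-0.2],[1.3,0,-0.6],[2.2,-0.5,-1],[3.1,-1,-1],[4,-1.5,-1]], rot=[[0,0,0],[0,0,0],[0,0,0],[0,0,0],[0,0,0]])

```text
clock: 26.02
eef_pos: [355.4, -282.4, 320.0]
tcp_rot: [-3.139, 0.005, -3.126]
contact_force: [0.4, -1.3, -0.0]
opening: 0.302
grasp_force: 0.0
```

play_rows(dp=[[0,0,0],[0,0,0],[0,0,0],[0,0,0],[0,0,0]], rot=[[0,0,0],[0,0,0],[0,0,0],[0,0,0],[0,0,0]])

```text
clock: 26.43
eef_pos: [357.3, -281.4, 318.7]
tcp_rot: [-3.141, 0.003, -3.126]
contact_force: [-0.3, 0.6, 0.9]
opening: 0.299
grasp_force: 0.0
```

```bash
python3 - 2>/dev/null <<'E'
from h import *
from rig import optics
print([panrow() for i in range(2)]); plan()
cv2.imwrite("pics/fin2.png",optics.grab_frame("side")["color"][:,:,::-1])
for n in("side0","s9","fin2"):
    g=cv2.cvtColor(cv2.imread(f"pics/{n}.png"),cv2.COLOR_BGR2GRAY).astype(float); o=[]
    for row in range(296,313,4):
        seg=g[row,325:370]; k=int(seg[:36].argmax()); j=slice(max(k-4,0),k+5); w=np.clip(seg[j]-120,0,None)
        o.append((row,int(seg.max()),round(float(325+(w*np.arange(len(seg))[j]).sum()/w.sum()),1)))
    print(n,o)
E
```

```text
[(246.65, 14), (246.65, 14)]
t 26.53 pos [ 357.1 -281.4  318.6] rpy [-3.141e+00  3.000e-03 -3.126e+00] F [-0.14 -0.99  0.13] op 0.295 q [-0.67 -0.    1.87  0.    1.27 -2.26]
side0 [(296, 246, 336.5), (300, 248, 338.6), (304, 246, 340.8), (308, 247, 343.2), (312, 247, 345.7)]
s9 [(296, 247, 343.6), (300, 247, 346.7), (304, 247, 349.7), (308, 247, 353.3), (312, 196, 355.1)]
fin2 [(296, 239, 337.5), (300, 241, 348.0), (304, 183, 332.0), (308, 250, 346.5), (312, 250, 349.7)]
```

```bash
python3 - 2>/dev/null <<'E'
from h import *
q=P["bal"]
for n in("side0","s9","fin2"):
    g=cv2.cvtColor(cv2.imread(f"pics/{n}.png"),cv2.COLOR_BGR2GRAY); print(n)
    for r in range(296,322,3): print(r,' '.join(f"{v:3d}" for v in g[r,330:366]))
E
```

```text
side0
296 165 137 109 134 203 244 246 237 201 176 174 174 173 174 173 173 173 172 170 170 161 138 118 112 112 114 114 110 106 104 103 108 110 112 114 117
299 112 133 127 110 117 171 234 248 247 239 203 175 172 173 173 173 174 174 174 172 171 170 160 135 113 105 109 111 112 114 114 110 106 105 112 114
302  80  81  90 115 127 115 135 176 224 246 245 227 182 173 173 172 173 172 173 174 173 168 169 169 161 140 121 117 118 119 119 114 109 110 117 115
305 126 144 148 150 154 156 137 106 138 205 243 247 243 225 182 175 175 174 174 174 173 175 174 170 171 171 164 148 126 118 116 113 112 115 118 117
308  82 106 147 170 173 172 172 163 136 109 167 225 241 247 240 203 174 170 172 171 172 173 173 175 171 168 173 173 168 151 128 122 124 121 119 116
311 124  85  84 110 148 170 171 170 168 154 122 124 168 222 246 247 237 192 173 172 171 173 173 174 173 173 170 169 173 174 170 155 139 133 132 129
314 169 145  94  80  86 125 165 171 171 171 165 146 120 131 200 243 249 245 226 180 171 174 173 174 173 173 172 172 174 172 172 173 171 159 148 146
317 176 174 167 141  93  82  90 129 166 173 173 173 166 14
[... 2209 characters left out ...]
 105 113 114 112 125 175 234 250 250 239 172 122 136 169 183 182 176 183 182 177 159 136 129 130 128 125 123
311 132  90  89 115 155 173 152 117  99 105 111 112 113 118 112 113 166 230 250 250 240 191 182 183 183 182 180 178 182 183 178 163 146 140 139 136
314 177 153  98  84  91 133 173 173 153 132 129 136 152 172 171 145 116 131 178 227 249 250 244 214 185 182 180 181 183 181 180 183 179 168 156 155
317 186 183 176 149  99  85  94 135 177 181 182 183 182 182 183 181 171 147 117 113 130 209 249 250 243 211 181 170 193 228 223 180 182 185 180 162
320 185 183 184 182 171 136  94  87 109 153 177 179 179 178 169 163 179 179 172 150 119 107 148 223 248 249 239 195 159 171 174 163 146 130 123 120
```

```bash
python3 - 2>/dev/null <<'E'
from h import *
q=P["bal"]; ds=np.arange(60,232,1.); ths=np.arange(-.14,.141,.01)
def cent(n,row,lo,hi):
    g=cv2.cvtColor(cv2.imread(f"pics/{n}.png"),cv2.COLOR_BGR2GRAY).astype(float); w=np.clip(g[row,lo:hi]-190,0,None); return (w*np.arange(lo,hi)).sum()/w.sum()
rng={"side0":(338,352),"s9":(345,358),"fin2":(343,356)}
for dz in (0,4,8):
  for row in (307,308,309,310):
    cs=[]
    for t in ths:
        pr=proj("side",np.array([T2(q,[0,-d*np.cos(t),89+dz-d*np.sin(t)])[0] for d in ds])); cs.append(np.interp(row,pr[:,1],pr[:,0]))
    v=[np.interp(cent(n,row,*rng[n]),cs[::-1],ths[::-1]) for n in rng]
    print(dz,row,np.round(v,3),"th est",round(-.1+.2*(v[2]-v[1])/(v[0]-v[1]),4))
E
```

```text
0 307 [ 0.069 -0.124 -0.025] th est 0.0025
0 308 [ 0.069 -0.123 -0.018] th est 0.0091
0 309 [ 0.065 -0.124 -0.019] th est 0.011
0 310 [ 0.06  -0.123 -0.025] th est 0.0071
4 307 [ 0.095 -0.105 -0.002] th est 0.0027
4 308 [ 0.095 -0.103  0.005] th est 0.0093
4 309 [ 0.089 -0.105  0.003] th est 0.0112
4 310 [ 0.084 -0.104 -0.003] th est 0.0073
8 307 [ 0.12  -0.085  0.021] th est 0.003
8 308 [ 0.12  -0.084  0.028] th est 0.0095
8 309 [ 0.114 -0.086  0.025] th est 0.0114
8 310 [ 0.108 -0.085  0.019] th est 0.0075
```

```bash
python3 -c "
from rig import r
print(r.sign_off())"
```

```text
the job is handed in; nothing more can be done
None
```

The full bottle, from the middle well, stands upright on the pan. The rider is at about 0.12 m, the beam floats near level at an estimated +0.007 rad (limit 0.024), the other two bottles are in the rack, and the job is handed in; I have not seen the judge's result.

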